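# Put the honed chisels back in their rack by blade width

## Robot

A 6-joint arm with a two-finger parallel gripper is mounted at the origin on the work surface; the furniture and walls round the work are solid. World frame = base frame: x ahead of the robot, y to its left, z up, the work surface at z = 0. Lengths are in m, angles in rad, forces in N, time in s.
With the tool pointing down it reaches from about 0.35 to 0.875 m from the base axis. Payload 4.2 kg.
Tool frame: the origin (TCP) lies between the finger pads; the fingertips stand 22 mm ahead of it and the grasp point (between the pads) lies 3 mm ahead of it; z points along the fingers, y is the line along which they close (so a half turn about z gives the same grasp; the last joint's range is limited). The gripper opens to 87 mm and grips with 3 to 60 N. Pads are 19 mm wide; open, the fingers measure 117 mm over their backs; the gripper's body (75 mm by 190 mm) begins 51 mm behind the grasp point.
Start: joints at [1.558, 0.385, 0.008, 0, -1.194, -0.259], TCP at [0.168, 0.602, 0.245] pointing down, gripper open.
Joint ranges: [-3.14, 3.14], [-1.21, 2.06], [-1.07, 1.41], [-3.16, 2.05], [-2.99, -0.16], [-3.1, 3.1]. Speed limits (rad/s): [2.79, 2.79, 3.14, 3.14, 3.14, 3.14].

## Interface

Orientations are given as a rotation vector (axis times angle).
In Python, from plant import state, get_image, robot gives the robot as it stands.
- The arm moves only by the tool jog_arm, never from a script. Its argument "plan" is a list that holds one entry, the list of rows, each a list of 7 numbers: the shift along the tool's x, y, z normalised to -1 to 1, where 1 is 0.3 m, then the turn, a rotation vector about the tool's x, y, z normalised to -1 to 1, where 1 is 90 degrees, then the opening, from -1 (shut) to 1 (fully open). In form: [[[tx, ty, tz, wx, wy, wz, fingers], ...]]. A call has 1 to 12 rows; each row is the pose to reach, as a shift and turn from the pose commanded when the call began, along the tool's axes at that moment; what a row does not reach only later rows make up. A row lasts 1/10 s, in which the tool goes at most 50 mm and 8.59 degrees, less where a joint would pass 70% of its speed; a pose out of reach is approached as far as the arm can. A call with a number of a shift or a turn outside -1 to 1 is refused whole. A call with a gripper value outside its range is refused whole. The fingers move at their own pace and stop on an object; "squeeze" is the grip in N (left out, the last holds). Time passes only in rows, so rows that repeat a pose let the fingers close. It gives the time, the measured TCP pose, the force, the opening and the grip force at its end, in the units of the state.
- state(): the state, without advancing time (a new reading comes with each control period).
- get_image(name): name is "scene" or "top" or "wrist"; returns a dict with "img" (384x512x3 uint8, blue, green, red), "range_z" (384x512 float32, m along the optical axis (not along the pixel's ray), 0 where there is no reading), "fx", "fy", "cx", "cy" (pixels), "k1" (the pictures are not rectified: a ray, as slopes to the right and down, at radius r is drawn at 1 + k1 r^2 times it, then the intrinsics apply), "world_to_cam" (4x4, takes a point from world to camera coordinates). Camera axes: x right, y down, z forward; pixel columns grow to the right and rows downward; lengths in m; the calibration is good to about 2 mm. A picture is of the moment at which its call begins.
- robot.hand_in(): hands the job in; it is judged then, once.
The state is a dict: "time_s": time; "joint_pos": joint angles; "joint_vel": joint speeds; "joint_efforts": joint torques, N m; "position": TCP position; "tool_rot": TCP orientation; "wrist_force": force on the tool from outside, world axes, zero at the start; "ft_torque": the same for the moment, N m; "opening": finger opening in m; "grip_force": force on a finger pad.
Only numpy, scipy, OpenCV 4.12 (cv2) and the standard library are available. Lean on these libraries where they do the work, as an engineer would, in place of code of your own. Each camera call takes 0.05 s, during which the arm holds its last target. There are 200 camera calls.

## Task

The four chisels on the bench mat have been honed: put them back in the wooden rack in order of blade width, the narrowest in the leftmost (narrowest) slot and the widest in the rightmost (widest), as you face the rack from the robot. Each lies level and the same side up as on the mat, its handle in the notch of the near rail and its blade down in its own slot of the far rail, with the ferrule about midway between the two rails.

Things in the scene. Friction and masses are not known exactly. Their poses are not given: they have to be found in the camera images.
- chisel_6: Chisel, 6 mm blade (narrowest, shortest), red round handle up to 27 mm thick, 239 mm long, on a 3 mm dark mat. Origin: underside, midway along, at the ferrule's end. +y to the butt of the handle (115 mm away), -y to the cutting edge (120 mm), z up. Handle axis 14 mm over the underside, blade 11 (neck) to 3 mm (edge) over it. Grip across the handle 20 to 30 mm from the origin.
- chisel_10: Chisel, 10 mm blade (second narrowest), plain wooden round handle up to 27 mm thick, 254 mm long, on a 3 mm dark mat. Origin: underside, midway along, at the ferrule's end. +y to the butt of the handle (123 mm away), -y to the cutting edge (127 mm), z up. Handle axis 14 mm over the underside, blade 11 (neck) to 3 mm (edge) over it. Grip across the handle 20 to 30 mm from the origin.
- chisel_16: Chisel, 16 mm blade (second widest), plain wooden round handle up to 27 mm thick, 259 mm long, on a 3 mm dark mat. Origin: underside, midway along, at the ferrule's end. +y to the butt of the handle (125 mm away), -y to the cutting edge (130 mm), z up. Handle axis 14 mm over the underside, blade 11 (neck) to 3 mm (edge) over it. Grip across the handle 20 to 30 mm from the origin.
- chisel_24: Chisel, 24 mm blade (widest, longest), plain wooden round handle up to 27 mm thick, 274 mm long, on a 3 mm dark mat. Origin: underside, midway along, at the ferrule's end. +y to the butt of the handle (133 mm away), -y to the cutting edge (137 mm), z up. Handle axis 14 mm over the underside, blade 11 (neck) to 3 mm (edge) over it. Grip across the handle 20 to 30 mm from the origin.
- slot_6 (a point): Leftmost lane of the chisel rack, blade slot 14 mm wide: the point where the origin of the 6 mm chisel lies when seated. x from handle rail to blade rail (away from the robot), y left, z up; a seated chisel's +y points to this -x. The wooden rack is fixed; lanes 64 mm apart, its 9 mm plywood base 12 mm below this point, nothing above the base between the rails.
- slot_10 (a point): Second lane from the left of the chisel rack, blade slot 16 mm wide: the point where the origin of the 10 mm chisel lies when seated. x from handle rail to blade rail (away from the robot), y left, z up; a seated chisel's +y points to this -x. Handle rail: centred 80 mm to -x, 20 mm thick, V notches 36 mm wide at the mouth, tops 15.5 mm above this point.
- slot_16 (a point): Third lane from the left of the chisel rack, blade slot 21 mm wide: the point where the origin of the 16 mm chisel lies when seated. x from handle rail to blade rail (away from the robot), y left, z up; a seated chisel's +y points to this -x. Blade rail: centred 62 mm to +x, 18 mm thick, slot floors 6 mm and tops 19.5 mm above this point, mouths flared 5 mm to either side.
- slot_24 (a point): Rightmost lane of the chisel rack, blade slot 29 mm wide: the point where the origin of the 24 mm chisel lies when seated. x from handle rail to blade rail (away from the robot), y left, z up; a seated chisel's +y points to this -x. All four slot points are 21 mm above the bench.

How it is judged:
At the end, for the whole second after the job is handed in: Each chisel lies in the slot of its width: origin within 20 mm along the lane, 8 mm across and 4 mm in height of its slot point, within 0.08 rad of the lane, handle to the near rail, right way up, released and at rest (x of chisel_6 in the frame of slot_6 between -0.02 and 0.02 m and y of chisel_6 in the frame of slot_6 between -0.008 and 0.008 m and z of chisel_6 in the frame of slot_6 between -0.004 and 0.004 m and angle between the y axis of chisel_6 and the x axis of slot_6, either way round below 0.08 rad and x of slot_24 in the frame of chisel_6 below -0.08 m and contact force between each of chisel_6, chisel_10, chisel_16, chisel_24 and the fingers below 0.1 N and linear speed of each of chisel_6, chisel_10, chisel_16, chisel_24 below 0.02 m/s and angular speed of each of chisel_6, chisel_10, chisel_16, chisel_24 below 0.2 rad/s and x of chisel_10 in the frame of slot_10 between -0.02 and 0.02 m and y of chisel_10 in the frame of slot_10 between -0.008 and 0.008 m and z of chisel_10 in the frame of slot_10 between -0.004 and 0.004 m and angle between the y axis of chisel_10 and the x axis of slot_10, either way round below 0.08 rad and x of slot_24 in the frame of chisel_10 below -0.08 m and x of chisel_16 in the frame of slot_16 between -0.02 and 0.02 m and y of chisel_16 in the frame of slot_16 between -0.008 and 0.008 m and z of chisel_16 in the frame of slot_16 between -0.004 and 0.004 m and angle between the y axis of chisel_16 and the x axis of slot_16, either way round below 0.08 rad and x of slot_6 in the frame of chisel_16 above 0.08 m and x of chisel_24 in the frame of slot_24 between -0.02 and 0.02 m and y of chisel_24 in the frame of slot_24 between -0.008 and 0.008 m and z of chisel_24 in the frame of slot_24 between -0.004 and 0.004 m and angle between the y axis of chisel_24 and the x axis of slot_24, either way round below 0.08 rad and x of slot_6 in the frame of chisel_24 above 0.08 m); the robot touches nothing.
It also fails if it takes over 112 s, if anything falls off the work surface, if the arm or the gripper's body presses on something with over 40 N, if the wrist force passes 120 N, or if a joint passes its speed limit or range.

## Working session

There is one attempt and no reset: what is moved stays moved. The work goes in short steps, Python scripts to look and compute and a tool call to move; the robot and the scene stay as the last step left them, time stands still between calls to the robot, and variables do not carry over. Pictures are saved under pics/ and viewed, at most 14 in all, crops included, and the job is handed in when it is done.

Besides the shell and the picture viewer there is one more tool, called after ">>>" as name([rows], argument=value, ...), one row to a line, values as JSON. jog_arm: Moves the arm, as the interface text tells. Scaled input: -1 to 1 covers 0.3 m each way for a shift and 90 degrees each way for a turn. Its arguments: {"type":"object","properties":{"plan":{"type":"array","items":{"type":"array","items":{"type":"array","items":{"type":"number"}}}},"squeeze":{"type":"number"}},"required":["plan"]}

```bash
mkdir -p pics; ls
python3 - <<'E'
from plant import state,get_image
import cv2,numpy as np
s=state();print({k:np.round(v,3) for k,v in s.items()})
for n in("top","scene"):
    d=get_image(n);cv2.imwrite(f"pics/{n}0.png",d["img"]);np.savez(f"{n}0.npz",**d)
    print(n,d["fx"],d["fy"],d["cx"],d["cy"],d["k1"],np.round(d["world_to_cam"],3).tolist())
E
```

```text
pics
{'time_s': np.float64(0.0), 'joint_pos': array([ 1.558e+00,  3.860e-01,  7.000e-03, -1.000e-03, -1.194e+00,
       -2.590e-01]), 'joint_vel': array([-0.001,  0.   , -0.001, -0.001, -0.002,  0.   ]), 'joint_efforts': array([-1.0000e-03, -3.9067e+01,  1.8741e+01,  4.2200e+00,  1.1000e-02,
       -0.0000e+00]), 'position': array([0.168, 0.602, 0.243]), 'tool_rot': array([ 3.11 , -0.426, -0.   ]), 'wrist_force': array([ 0.704, -0.04 , -0.411]), 'ft_torque': array([-0.077,  0.018, -0.004]), 'grip_force': np.float64(0.0), 'opening': np.float64(0.087)}
top 388.3949193367632 388.3949193367632 258.64001221180047 189.7770042113426 -0.08843967609332953 [[-0.025, -1.0, -0.016, 0.017], [-0.98, 0.028, -0.195, 0.443], [0.195, 0.011, -0.981, 1.033], [0.0, 0.0, 0.0, 1.0]]
scene 447.0872727663995 447.0872727663995 260.2718908965241 193.93908878952675 -0.02063957710084725 [[0.847, -0.532, -0.001, -0.378], [-0.412, -0.655, -0.633, 0.217], [0.336, 0.536, -0.774, 0.969], [0.0, 0.0, 0.0, 1.0]]
```

View pics/top0.png

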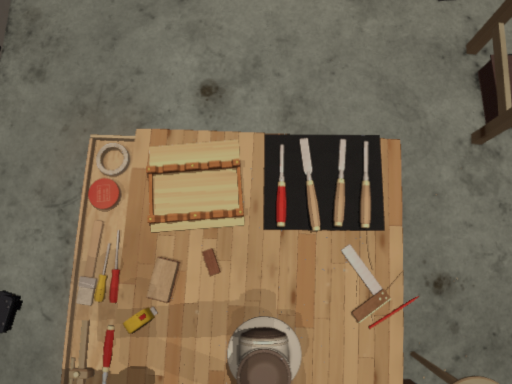

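View pics/scene0.png

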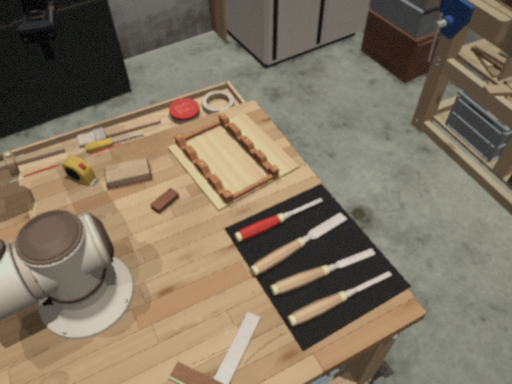

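```bash
cat > h.py <<'E'
import numpy as np,cv2
from scipy.spatial.transform import Rotation as R
def K(d): return np.array([[d["fx"],0,d["cx"]],[0,d["fy"],d["cy"]],[0,0,1.]]),np.array([float(d["k1"]),0,0,0])
def ray(d,uv):
    k,c=K(d);p=cv2.undistortPoints(np.asarray(uv,float).reshape(-1,1,2),k,c).reshape(-1,2)
    T=np.asarray(d["world_to_cam"]);r=np.c_[p,np.ones(len(p))]@T[:3,:3]
    return -T[:3,:3].T@T[:3,3],r
def plane(d,uv,z):
    o,r=ray(d,uv);return o+r*((z-o[2])/r[:,2])[:,None]
def proj(d,P):
    k,c=K(d);T=np.asarray(d["world_to_cam"])
    return cv2.projectPoints(np.asarray(P,float).reshape(-1,1,3),cv2.Rodrigues(T[:3,:3])[0],T[:3,3],k,c)[0].reshape(-1,2)
def tri(d1,u1,d2,u2):
    o1,r1=ray(d1,u1);o2,r2=ray(d2,u2);out=[];gap=[]
    for a,b in zip(r1,r2):
        s=np.linalg.lstsq(np.c_[a,-b],o2-o1,rcond=None)[0]
        p,q=o1+a*s[0],o2+b*s[1];out.append((p+q)/2);gap.append(np.linalg.norm(p-q))
    return np.array(out),np.array(gap)
def blobs(d,roi,amin=150):
    "bright things on the dark mat: contours within roi (mask)"
    v=d["img"].max(2);m=((v>70)&(roi>0)).astype(np.uint8)
    n,l,st,_=cv2.connectedComponentsWithStats(m)
    return [(l==i) for i in range(1,n) if st[i,4]>amin]
def ends(mask):
    y,x=np.nonzero(mask);P=np.c_[x,y].astype(float);c=P.mean(0)
    a=np.linalg.svd(P-c,full_matrices=False)[2][0];t=(P-c)@a
    f=lambda q:P[np.abs(t-q)<1.5].mean(0)
    return f(t.min()),f(t.max())
E
python3 - <<'E'
from h import *
np.set_printoptions(precision=4,suppress=True)
D={n:np.load(f"{n}0.npz") for n in("top","scene")}
for n,poly in(("top",[(266,137),(379,137),(381,229),(266,229)]),("scene",[(318,190),(404,285),(305,337),(231,235)])):
    d=D[n];roi=np.zeros((384,512),np.uint8);cv2.fillPoly(roi,[np.array(poly)],1)
    for b in blobs(d,roi):
        e=np.array(ends(b));e=e[np.argsort(e[:,1])]
        if n=="scene": e=e
        print(n,b.sum(),e.round(1).tolist(),plane(d,e,.015).round(4).tolist())
d=D["top"];print("rack",plane(d,[(148,160),(243,160),(148,214),(243,214),(147,147),(238,142),(151,232),(245,226)],.035)[:,:2])
print("cam",ray(D["top"],[(0,0)])[0],ray(D["scene"],[(0,0)])[0])
from plant import get_image
w=get_image("wrist");T=w["world_to_cam"];print("wrist cam",ray(w,[(0,0)])[0],T,w["fx"],w["k1"])
E
```

```text
top 840 [[302.5, 138.4], [316.8, 228.7]] [[0.5983, -0.1273, 0.015], [0.3333, -0.1544, 0.015]]
top 719 [[342.8, 139.5], [338.5, 225.3]] [[0.5916, -0.2451, 0.015], [0.3409, -0.2158, 0.015]]
top 654 [[365.8, 141.6], [365.0, 226.5]] [[0.5837, -0.3124, 0.015], [0.3353, -0.2903, 0.015]]
top 589 [[281.7, 144.6], [280.7, 225.5]] [[0.5811, -0.0656, 0.015], [0.3452, -0.0541, 0.015]]
scene 864 [[321.6, 198.8], [235.2, 236.6]] [[0.5839, -0.0687, 0.015], [0.3444, -0.0518, 0.015]]
scene 1242 [[342.8, 218.0], [254.8, 267.4]] [[0.5914, -0.1437, 0.015], [0.3399, -0.1461, 0.015]]
scene 1255 [[374.2, 252.8], [270.9, 288.9]] [[0.59, -0.2589, 0.015], [0.3415, -0.2093, 0.015]]
scene 1216 [[390.6, 272.8], [290.8, 316.9]] [[0.5863, -0.3174, 0.015], [0.3416, -0.2847, 0.015]]
rack [[0.5411 0.3206]
 [0.5323 0.0471]
 [0.3846 0.3157]
 [0.3777 0.0498]
 [0.5803 0.3249]
 [0.5863 0.0605]
 [0.3341 0.3059]
 [0.3444 0.0449]]
cam [ 0.233  -0.0073  1.0995] [ 0.0834 -0.5784  0.8878]
wrist cam [0.2412 0.5828 0.3831] [[-0.2683 -0.9633  0.0024  0.6252]
 [-0.9264  0.2586  0.2738 -0.0322]
 [-0.2644  0.0712 -0.9618  0.3907]
 [ 0.      0.      0.      1.    ]] 325.0510387562396 -0.06833579424495123
```

```bash
cat >> h.py <<'E'
def go(p,yaw,cur=None):
    "normalised jog to TCP p pointing down with tool x at world angle yaw"
    from plant import state
    s=state();p0,q0=cur or (s["position"],s["tool_rot"])
    A=R.from_rotvec(q0);B=R.from_matrix(np.c_[[np.cos(yaw),np.sin(yaw),0],[np.sin(yaw),-np.cos(yaw),0],[0,0,-1]])
    d=A.inv().apply(np.asarray(p)-p0)/.3;w=(A.inv()*B).as_rotvec()/(np.pi/2)
    print("jog",np.round(d,4),np.round(w,4),"rows>=",np.ceil(max(np.linalg.norm(d)*.3/.05,np.linalg.norm(w)*90/8.59)))
E
python3 -c "
from h import *;go([.38,.33,.25],0)"
```

```text
jog [ 0.925   0.6822 -0.0197] [ 0.0011  0.     -0.1731] rows>= 7.0
```

>>> jog_arm([
  [[0.925,0.682,-0.02,0.001,0,-0.173,1],[0.925,0.682,-0.02,0.001,0,-0.173,1],[0.925,0.682,-0.02,0.001,0,-0.173,1],[0.925,0.682,-0.02,0.001,0,-0.173,1],[0.925,0.682,-0.02,0.001,0,-0.173,1],[0.925,0.682,-0.02,0.001,0,-0.173,1],[0.925,0.682,-0.02,0.001,0,-0.173,1],[0.925,0.682,-0.02,0.001,0,-0.173,1],[0.925,0.682,-0.02,0.001,0,-0.173,1],[0.925,0.682,-0.02,0.001,0,-0.173,1],[0.925,0.682,-0.02,0.001,0,-0.173,1],[0.925,0.682,-0.02,0.001,0,-0.173,1]],
])

```text
time_s: 1.35
position: [0.3795, 0.3313, 0.2504]
tool_rot: [-3.14, -0.003, 0.0]
wrist_force: [0.6, 0.5, -0.2]
opening: 0.087
grip_force: 0.0
```

>>> jog_arm([
  [[0,0.36,0,0,0,0,1],[0,0.36,0,0,0,0,1],[0,0.36,0,0,0,0,1],[0,0.36,0,0,0,0,1],[0,0.36,0,0,0,0,1]],
])

```text
time_s: 1.85
position: [0.3804, 0.2235, 0.2507]
tool_rot: [-3.139, -0.001, -0.002]
wrist_force: [0.4, 0.9, -0.4]
opening: 0.0871
grip_force: 0.0
```

```bash
python3 -c "
from plant import *;import cv2,numpy as np
d=get_image('wrist');np.savez('w1.npz',**d);cv2.imwrite('pics/w1.png',cv2.resize(d['img'],(768,576)));print(state()['position'])"
```

```text
[0.38038531 0.22374763 0.2505391 ]
```

>>> jog_arm([
  [[0,0.45,0,0,0,0,1],[0,0.45,0,0,0,0,1],[0,0.45,0,0,0,0,1],[0,0.45,0,0,0,0,1],[0,0.45,0,0,0,0,1]],
])

```text
time_s: 2.4
position: [0.3807, 0.088, 0.2503]
tool_rot: [-3.14, 0.001, -0.001]
wrist_force: [1.3, -0.5, 0.5]
opening: 0.0869
grip_force: 0.0
```

```bash
python3 -c "
from plant import *;import cv2,numpy as np
d=get_image('wrist');np.savez('w2.npz',**d);cv2.imwrite('pics/w2.png',cv2.resize(d['img'],(768,576)));print(state()['position'])"
```

```text
[0.3807888  0.08851259 0.25029018]
```

View pics/w1.png

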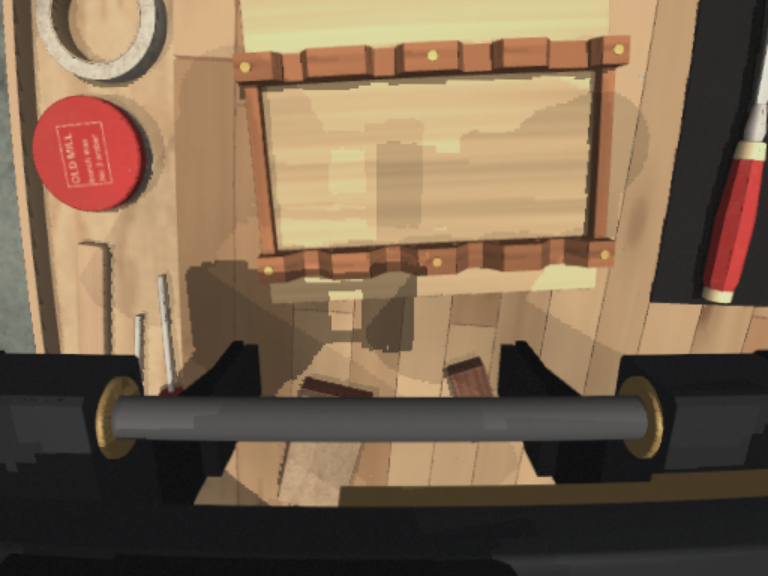

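View pics/w2.png

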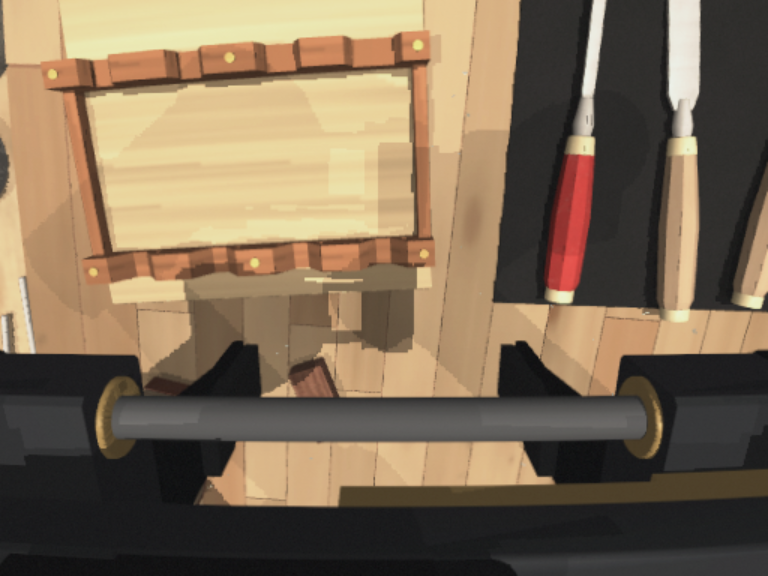

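Run:
```python
from h import *
np.set_printoptions(precision=4,suppress=True)
a,b=np.load("w1.npz"),np.load("w2.npz")
P=[[(245,67),(432,55),(619,49),(268,270),(437,262),(605,254)],[(52,74),(229,57),(417,45),(93,272),(254,263),(424,254)]]
U=[]
for d,p in zip((a,b),P):
    hsv=cv2.cvtColor(d["img"],cv2.COLOR_BGR2HSV);u=[]
    for x,y in np.array(p)/2:
        x0,y0=int(x)-5,int(y)-5
        if x0<0:x0=0
        w=hsv[max(y0,0):y0+11,x0:x0+11].astype(int)
        m=(w[...,0]>19)&(w[...,2]>150)
        n,l,st,c=cv2.connectedComponentsWithStats(m.astype(np.uint8))
        i=min(range(1,n),key=lambda i:np.hypot(*(c[i]-[x-x0,y-y0])),default=None)
        u.append(c[i]+[x0,max(y0,0)] if i else (x,y));print(st[i,4] if i else None,u[-1],(x,y))
    U.append(u)
X,g=tri(a,U[0],b,U[1]);print(X,g)
for d,u in zip((a,b),U):
    Y=np.r_[plane(d,u[:3],.0405),plane(d,u[3:],.0365)];print(Y[:,:2])
    f,n=Y[1,:2],Y[4,:2];e=(f-n);print("sep",np.linalg.norm(e),"yaw",np.arctan2(e[1],e[0]),"yaw rails",np.arctan2(*(Y[2]-Y[0])[:2]),np.arctan2(*(Y[5]-Y[3])[:2]), np.linalg.norm(Y[2]-Y[0]),np.linalg.norm(Y[5]-Y[3]))
t,s=[np.load(f"{n}0.npz") for n in("top","scene")]
print("reproject in top",proj(t,X))
```

```text
None (np.float64(122.5), np.float64(33.5)) (np.float64(122.5), np.float64(33.5))
102 [215.8824  26.1471] (np.float64(216.0), np.float64(27.5))
96 [309.125  22.875] (np.float64(309.5), np.float64(24.5))
None (np.float64(134.0), np.float64(135.0)) (np.float64(134.0), np.float64(135.0))
25 [220.96 128.64] (np.float64(218.5), np.float64(131.0))
None (np.float64(302.5), np.float64(127.0)) (np.float64(302.5), np.float64(127.0))
None (np.float64(26.0), np.float64(37.0)) (np.float64(26.0), np.float64(37.0))
115 [114.1217  27.7391] (np.float64(114.5), np.float64(28.5))
86 [207.8953  20.4186] (np.float64(208.5), np.float64(22.5))
None (np.float64(46.5), np.float64(136.0)) (np.float64(46.5), np.float64(136.0))
121 [127. 131.] (np.float64(127.0), np.float64(131.5))
121 [212. 127.] (np.float64(212.0), np.float64(127.0))
[[ 0.5488  0.3981 -0.0712]
 [ 0.5559  0.2735 -0.073 ]
 [ 0.5637  0.1492 -0.0837]
 [ 0.412   0.4008 -0.0916]
 [ 0.4201  0.2701 -0.0792]
 [ 0.422   0.1502 -0.1047]] [0.0013 0.0009 0.0029 0.0008 0.0021 0.0001]
[[0.5259 0.356 ]
 [0.5312 0.2615]
 [0.5346 0.169 ]
 [0.4236 0.3539]
 [0.4299 0.2589]
 [0.4318 0.1714]]
sep 0.10136897843674426 yaw 0.025705056495124223 yaw rails 3.095510473912036 3.096356563882029 0.18727848600904742 0.18274950878918528
[[0.527  0.3233]
 [0.532  0.2282]
 [0.5368 0.1334]
 [0.4242 0.3178]
 [0.4284 0.2254]
 [0.432  0.1327]]
sep 0.10361609532370324 yaw 0.027239315662126645 yaw rails 3.0897916040538025 3.0996342342644585 0.19011406275142778 0.18527592900948964
reproject in top [[133.8226 167.5297]
 [172.9454 164.2194]
 [212.6847 161.4822]
 [133.5007 211.4046]
 [173.6954 207.1898]
 [213.3471 206.8209]]
```

```bash
cat > r.py <<'E'
from h import *
np.set_printoptions(precision=4,suppress=True)
a,b=np.load("w1.npz"),np.load("w2.npz")
P=[[(245,67),(432,55),(619,49),(268,270),(437,262),(605,254)],[(52,74),(229,57),(417,45),(93,272),(254,263),(424,254)]]
U=[]
for d,p in zip((a,b),P):
    hsv=cv2.cvtColor(d["img"],cv2.COLOR_BGR2HSV);u=[]
    for x,y in np.array(p)/1.5:
        x0,y0=int(x)-5,int(y)-5
        w=hsv[y0:y0+11,x0:x0+11].astype(int)
        m=(w[...,0]>16)&(w[...,2]>110)
        n,l,st,c=cv2.connectedComponentsWithStats(m.astype(np.uint8))
        i=min(range(1,n),key=lambda i:np.hypot(*(c[i]-[x-x0,y-y0])),default=None)
        if i and st[i,4]<60 and np.hypot(*(c[i]-[x-x0,y-y0]))<2: u.append(c[i]+[x0,y0])
        else: u.append((x,y));print("click",st[:,4],(x,y))
    U.append(u)
X,g=tri(a,U[0],b,U[1]);print(X,g)
for d,u in zip((a,b),U):
    Y=np.r_[plane(d,u[:3],.0405),plane(d,u[3:],.0365)];print(Y[:,:2])
    f,n=Y[1,:2],Y[4,:2];e=(f-n);print("sep",np.linalg.norm(e),"yaw",np.arctan2(e[1],e[0]),"yaw rails",[np.arctan2(-q[0],q[1]) for q in(Y[0]-Y[2],Y[3]-Y[5])], np.linalg.norm(Y[2]-Y[0]),np.linalg.norm(Y[5]-Y[3]))
t,s=[np.load(f"{n}0.npz") for n in("top","scene")]
print("reproject in top",proj(t,X).round(1).tolist())
E
python3 r.py
```

```text
[[0.5147 0.315  0.0412]
 [0.5215 0.1896 0.0398]
 [0.5281 0.0639 0.0408]
 [0.3732 0.3079 0.0361]
 [0.3798 0.1821 0.0363]
 [0.3861 0.0564 0.0361]] [0.0001 0.0002 0.0001 0.0005 0.0002 0.0003]
[[0.5148 0.3152]
 [0.5215 0.1896]
 [0.5282 0.0638]
 [0.3735 0.3078]
 [0.3799 0.1821]
 [0.3861 0.0566]]
sep 0.14177950195949776 yaw 0.053205825146041975 yaw rails [np.float64(0.053170493002370124), np.float64(0.04988105431494466)] 0.2517909027602239 0.2515479035116049
[[0.5147 0.3155]
 [0.5213 0.1894]
 [0.5282 0.0639]
 [0.373  0.3077]
 [0.3797 0.182 ]
 [0.3863 0.0564]]
sep 0.1417772903213615 yaw 0.05174814884428129 yaw rails [np.float64(0.05345570483417018), np.float64(0.05306216953580388)] 0.2519341529751061 0.2516004655408986
reproject in top [[149.0, 168.3], [192.8, 164.7], [236.9, 161.0], [150.5, 218.0], [195.3, 214.5], [240.5, 211.0]]
```

>>> jog_arm([
  [[0.03,0.695,-0.23,0,0,0,1],[0.03,0.695,-0.23,0,0,0,1],[0.03,0.695,-0.23,0,0,0,1],[0.03,0.695,-0.23,0,0,0,1],[0.03,0.695,-0.23,0,0,0,1],[0.03,0.695,-0.23,0,0,0,1],[0.03,0.695,-0.23,0,0,0,1]],
])

```text
time_s: 3.15
position: [0.3897, -0.1203, 0.3184]
tool_rot: [-3.14, -0.001, 0.001]
wrist_force: [-0.4, 0.2, 0.2]
opening: 0.0866
grip_force: 0.0
```

```bash
python3 -c "
from plant import *;import cv2,numpy as np
d=get_image('wrist');np.savez('w3.npz',**d);print(state()['position'])"
```

```text
[ 0.38948411 -0.12000327  0.31823723]
```

>>> jog_arm([
  [[0,0.45,0,0,0,0,1],[0,0.45,0,0,0,0,1],[0,0.45,0,0,0,0,1],[0,0.45,0,0,0,0,1],[0,0.45,0,0,0,0,1]],
])

```text
time_s: 3.7
position: [0.3895, -0.2553, 0.3178]
tool_rot: [-3.139, -0.001, 0.002]
wrist_force: [0.5, 0.4, 0.1]
opening: 0.0872
grip_force: 0.0
```

```bash
python3 -c "
from plant import *;import cv2,numpy as np
d=get_image('wrist');np.savez('w4.npz',**d);print(state()['position'])
cv2.imwrite('pics/w34.png',np.hstack([cv2.resize(np.load(f'w{i}.npz')['img'][:290,60:460],(400,290)) for i in (3,4)]))"
```

```text
[ 0.38947851 -0.25489983  0.31807922]
```

View pics/w34.png

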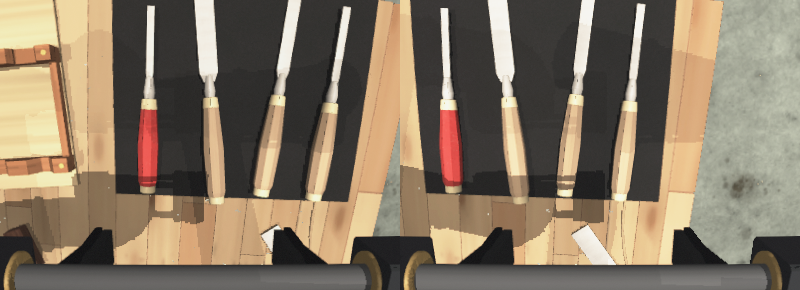

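```bash
cat > c.py <<'E'
from h import *
np.set_printoptions(precision=4,suppress=True)
W=[np.load("w3.npz"),np.load("w4.npz")]
S={6:((148,104),(449,104)),24:((210,102),(507,102)),16:((278,100),(577,100)),10:((330,107),(630,107))}
def track(d,x,y,r0,r1):
    m=d["img"].max(2)>75;out=[]
    for rows in(range(y,r0,-1),range(y+1,r1)):
        c=x
        for r in rows:
            xs=np.nonzero(m[r,c-14:c+15])[0]+c-14
            if len(xs)<4: break
            g=np.split(xs,np.nonzero(np.diff(xs)>1)[0]+1);g=min(g,key=lambda q:abs(q.mean()-c))
            if len(g)>26: break
            c=int(round(g.mean()));out.append((g.mean(),r,len(g)))
    return np.array(sorted(out,key=lambda q:q[1]))
for n,cl in S.items():
    L=[];tip=[];ring=[]
    for d,(x,y),off in zip(W,cl,(60,-340)):
        t=track(d,x+off,y,1,187)
        h=t[(t[:,1]>y-3)];P=plane(d,h[:,:2],.017)
        k=np.polyfit(P[:,0],P[:,1],1);L.append(k);ring.append(h[0:8,:2].mean(0))
        T=plane(d,t[:1,:2],.006)[0];tip.append(t[0,:2])
        print(n,"yaw(tip dir)",np.arctan(k[0]).round(4),"rms",np.std(P[:,1]-np.polyval(k,P[:,0])).round(4),"tip row",t[0],"tip",T[:2],"ringz",plane(d,[ring[-1]],.025)[0][:2],"bladew",(np.median(t[3:30,2])/325*.4*1000).round(1))
        b=t[t[:,1]<y-30];Q=plane(d,b[:,:2],.012);print("   full-length yaw",np.arctan(np.polyfit(np.r_[P[:,0],Q[:,0]],np.r_[P[:,1],Q[:,1]],1)[0]).round(4))
    for nm,u in(("ring",ring),("tip",tip)):
        X,g=tri(W[0],[u[0]],W[1],[u[1]]);print("   tri",nm,X[0],g)
E
python3 c.py
```

```text
6 yaw(tip dir) -0.0509 rms 0.0003 tip row [210.5   5.    8. ] tip [ 0.5871 -0.0655] ringz [ 0.4624 -0.0622] bladew 9.8
   full-length yaw -0.0466
6 yaw(tip dir) -0.0543 rms 0.0004 tip row [104.   8.   9.] tip [ 0.586  -0.0628] ringz [ 0.4632 -0.0651] bladew 11.1
   full-length yaw -0.0375
   tri ring [ 0.4627 -0.061   0.0157] [0.0008]
   tri tip [ 0.5841 -0.0666  0.0151] [0.0011]
24 yaw(tip dir) 0.0841 rms 0.0003 tip row [263.5   2.   20. ] tip [ 0.5905 -0.1326] ringz [ 0.4649 -0.1419] bladew 24.6
   full-length yaw 0.0804
24 yaw(tip dir) 0.0588 rms 0.0003 tip row [157.   2.  21.] tip [ 0.5911 -0.1323] ringz [ 0.4647 -0.1455] bladew 24.6
   full-length yaw 0.0683
   tri ring [ 0.4648 -0.1425  0.0132] [0.0002]
   tri tip [ 0.5905 -0.1326  0.0069] [0.0006]
16 yaw(tip dir) -0.114 rms 0.0003 tip row [354.   2.  15.] tip [ 0.5922 -0.2478] ringz [ 0.468  -0.2282] bladew 17.2
   full-length yaw -0.1222
16 yaw(tip dir) -0.1344 rms 0.0003 tip row [247.5   2.   14. ] tip [ 0.5896 -0.2473] ringz [ 0.4668 -0.2316] bladew 17.2
   full-length yaw -0.1353
   tri ring [ 0.4674 -0.231   0.014 ] [0.0012]
   tri tip [ 0.5905 -0.2473  0.0076] [0.0024]
10 yaw(tip dir) -0.0847 rms 0.0003 tip row [406.   6.   7.] tip [ 0.5897 -0.316 ] ringz [ 0.4601 -0.2983] bladew 11.1
   full-length yaw -0.0961
10 yaw(tip dir) -0.089 rms 0.0003 tip row [300.   3.   7.] tip [ 0.5889 -0.3136] ringz [ 0.4582 -0.301 ] bladew 11.1
   full-length yaw -0.0924
   tri ring [ 0.459  -0.3019  0.0164] [0.002]
   tri tip [ 0.5871 -0.3126  0.0138] [0.0008]
```

>>> jog_arm([
  [[0.162,0.147,0.66,0,0,0.058,0.26],[0.162,0.147,0.66,0,0,0.058,0.26],[0.162,0.147,0.66,0,0,0.058,0.26],[0.162,0.147,0.66,0,0,0.058,0.26],[0.162,0.147,0.66,0,0,0.058,0.26],[0.162,0.147,0.66,0,0,0.058,0.26],[0.162,0.147,0.66,0,0,0.058,0.26],[0.162,0.147,0.66,0,0,0.058,0.26]],
], squeeze=35)

```text
time_s: 4.55
position: [0.4391, -0.2998, 0.1234]
tool_rot: [3.138, -0.141, 0.008]
wrist_force: [-0.0, -0.2, 0.4]
opening: 0.0551
grip_force: 0.0
```

```bash
python3 -c "
from plant import *;from h import *
d=get_image('wrist');np.savez('w5.npz',**d);cv2.imwrite('pics/w5.png',d['img'])
go([.438,-.299,.0275],-.091)"
```

```text
jog [-0.0046 -0.0024  0.3191] [-0.0002 -0.0031  0.0006] rows>= 2.0
```

View pics/w5.png

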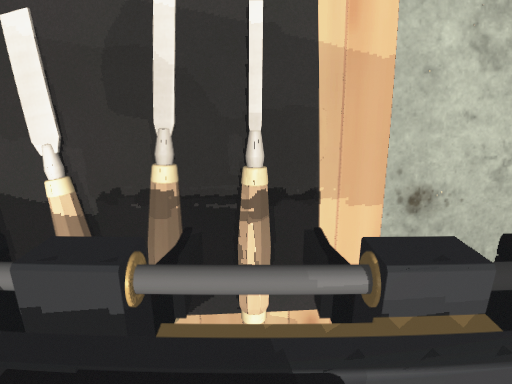

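>>> jog_arm([
  [[-0.004,0,0.16,0,0,0,0.26],[-0.004,0,0.26,0,0,0,0.26],[-0.004,0,0.318,0,0,0,0.26],[-0.004,0,0.318,0,0,0,0.26],[-0.004,0,0.318,0,0,0,-0.6],[-0.004,0,0.318,0,0,0,-0.9],[-0.004,0,0.318,0,0,0,-0.9],[-0.004,0,0.318,0,0,0,-0.9],[-0.004,0,0.318,0,0,0,-0.9],[-0.004,0,0.318,0,0,0,-0.9]],
], squeeze=35)

```text
time_s: 5.6
position: [0.4368, -0.2999, 0.0255]
tool_rot: [-3.137, 0.143, -0.001]
wrist_force: [-0.2, -0.2, 2.0]
opening: 0.022
grip_force: 35.5
```

>>> jog_arm([
  [[0,0,-0.05,0,0,0,-0.9],[0,0,-0.2,0,0,0,-0.9],[0,0,-0.35,0,0,0,-0.9],[0,0,-0.35,0,0,0,-0.9],[0,0,-0.35,0,0,0,-0.9]],
])

```text
time_s: 6.1
position: [0.4365, -0.2996, 0.1307]
tool_rot: [-3.136, 0.144, -0.003]
wrist_force: [-0.1, -0.6, -2.4]
opening: 0.0221
grip_force: 34.9
```

```bash
python3 -c "
from plant import *;from h import *
d=get_image('wrist');np.savez('w6.npz',**d);cv2.imwrite('pics/w6.png',d['img'])
print(state()['position']);go([.433,-.06,.13],.0525);go([.433,.217,.13],.0525)"
```

```text
[ 0.435594   -0.29928154  0.12935058]
jog [-8.180e-02 -7.934e-01  2.000e-04] [-0.0018  0.0008 -0.0919] rows>= 5.0
jog [-0.1666 -1.7129  0.0029] [-0.0018  0.0008 -0.0919] rows>= 11.0
```

View pics/w6.png

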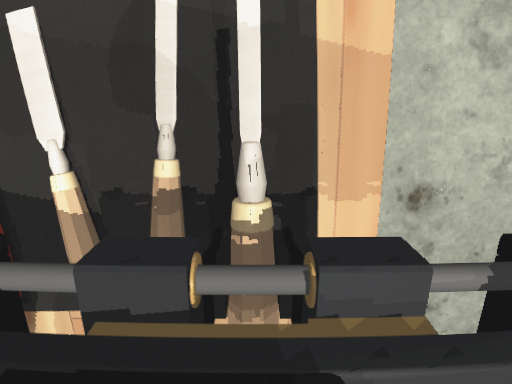

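```bash
cat >> h.py <<'E'
def held(f,ring,blade,z):
    d=np.load(f);p=plane(d,[ring],z)[0];q=plane(d,[blade],z-.001)[0];v=q-p
    print("ring",p.round(4),"yaw",np.arctan2(v[1],v[0]).round(4))
E
python3 -c "
from h import *
held('w6.npz',(252,199),(250,10),.121)"
```

```text
ring [ 0.4681 -0.3011  0.121 ] yaw -0.0816
```

>>> jog_arm([
  [[-0.082,-0.793,0,0,0,-0.0919,-0.9],[-0.082,-0.793,0,0,0,-0.0919,-0.9],[-0.082,-0.793,0,0,0,-0.0919,-0.9],[-0.082,-0.793,0,0,0,-0.0919,-0.9],[-0.082,-0.793,0,0,0,-0.0919,-0.9],[-0.082,-0.793,0,0,0,-0.0919,-0.9],[-0.082,-0.793,0,0,0,-0.0919,-0.9]],
])

```text
time_s: 6.85
position: [0.4326, -0.0601, 0.1291]
tool_rot: [-3.139, -0.087, 0.005]
wrist_force: [0.5, -0.4, -2.3]
opening: 0.022
grip_force: 34.9
```

```bash
python3 -c "
from h import *
go([.433,.217,.10],.0525)"
```

```text
jog [ 0.0528 -0.9219  0.098 ] [-0.0007  0.0022  0.0019] rows>= 6.0
```

>>> jog_arm([
  [[0.045,-0.922,0,0,0.002,0.002,-0.9],[0.045,-0.922,0,0,0.002,0.002,-0.9],[0.045,-0.922,0,0,0.002,0.002,-0.9],[0.045,-0.922,0,0,0.002,0.002,-0.9],[0.045,-0.922,0.03,0,0.002,0.002,-0.9],[0.045,-0.922,0.1,0,0.002,0.002,-0.9],[0.045,-0.922,0.1,0,0.002,0.002,-0.9],[0.045,-0.922,0.1,0,0.002,0.002,-0.9]],
])

```text
time_s: 7.65
position: [0.4321, 0.2148, 0.0994]
tool_rot: [3.139, 0.077, 0.0]
wrist_force: [-0.2, -0.8, -1.5]
opening: 0.022
grip_force: 34.9
```

```bash
python3 -c "
from plant import *;from h import *
d=get_image('wrist');np.savez('w7.npz',**d);cv2.imwrite('pics/w7.png',d['img'])
print(state()['position']);go([.431,.217,.0455],.0525)"
```

```text
[0.43243049 0.21459286 0.1001171 ]
jog [-0.0046 -0.0083  0.182 ] [ 0.0003 -0.0009 -0.0028] rows>= 2.0
```

View pics/w7.png

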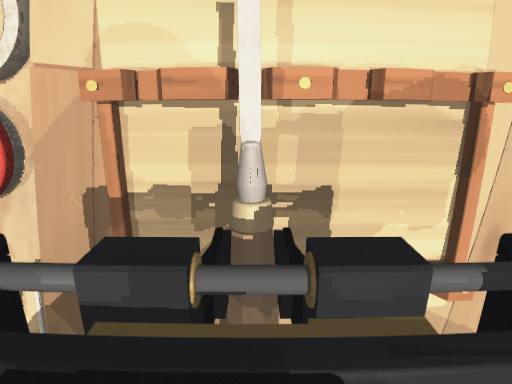

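>>> jog_arm([
  [[-0.004,-0.008,0.06,0,0,-0.003,-0.9],[-0.004,-0.008,0.12,0,0,-0.003,-0.9],[-0.004,-0.008,0.16,0,0,-0.003,-0.9],[-0.004,-0.008,0.18,0,0,-0.003,-0.9],[-0.004,-0.008,0.18,0,0,-0.003,-0.9],[-0.004,-0.008,0.18,0,0,-0.003,-0.9]],
])

```text
time_s: 8.3
position: [0.4319, 0.2183, 0.0477]
tool_rot: [-3.138, -0.084, -0.007]
wrist_force: [0.1, 0.2, -1.9]
opening: 0.0219
grip_force: 34.9
```

>>> jog_arm([
  [[0,0,0.007,0,0,0,-0.9],[0,0,0.013,0,0,0,-0.9],[0,0,0.013,0,0,0,-0.9]],
])

```text
time_s: 8.6
position: [0.432, 0.2177, 0.0442]
tool_rot: [-3.14, -0.087, -0.007]
wrist_force: [3.5, -6.1, 3.9]
opening: 0.022
grip_force: 35.0
```

>>> jog_arm([
  [[0,0,0,0,0,0,0.1],[0,0,0,0,0,0,0.26],[0,0,0,0,0,0,0.26],[0,0,0,0,0,0,0.26],[0,0,-0.1,0,0,0,0.26],[0,0,-0.25,0,0,0,0.26],[0,0,-0.4,0,0,0,0.26],[0,0,-0.4,0,0,0,0.26],[0,0,-0.4,0,0,0,0.26]],
])

```text
time_s: 9.5
position: [0.4311, 0.2191, 0.1642]
tool_rot: [-3.136, -0.086, -0.009]
wrist_force: [-0.4, 0.6, 0.3]
opening: 0.055
grip_force: 0.0
```

```bash
python3 -c "
from plant import *;from h import *
d=get_image('wrist');np.savez('w8.npz',**d);cv2.imwrite('pics/w8.png',d['img'])
print(state()['position']);go([.443,-.07,.165],-.126);go([.4467,-.228,.13],-.126)"
```

```text
[0.43047187 0.21839418 0.16287842]
jog [-0.0108  0.9621 -0.0089] [-0.0014 -0.0018  0.115 ] rows>= 6.0
jog [-0.0276  1.4889  0.1067] [-0.0014 -0.0018  0.115 ] rows>= 9.0
```

View pics/w8.png

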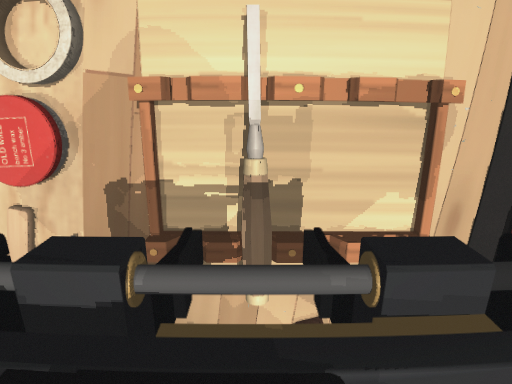

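```bash
cat >> h.py <<'E'
def seat(f,ring,tip,L,slot):
    "check in rack frame: ring front (top of ferrule) and tip points"
    d=np.load(f);c,s=np.cos(.0525),np.sin(.0525);Rk=np.array([[c,s],[-s,c]])
    o=np.array(dict(zip((6,10,16,24),((.4547,.2822),(.458,.2183),(.4614,.1543),(.4647,.0904))))[slot])
    p=Rk@(plane(d,[ring],.045)[0][:2]-o);q=Rk@(plane(d,[tip],.026)[0][:2]-o)
    print("ring",(p*1e3).round(1),"tip-L",((q-[L,0])*1e3).round(1),"ang",((q-p)[1]/(q-p)[0]).round(3))
E
python3 -c "
from h import *
seat('w8.npz',(256,159),(253,5),.127,10)"
```

```text
ring [6.4 0.9] tip-L [-2.   3.7] ang 0.024
```

>>> jog_arm([
  [[-0.011,0.962,0,0,0,0.115,0.26],[-0.011,0.962,0,0,0,0.115,0.26],[-0.011,0.962,0,0,0,0.115,0.26],[-0.011,0.962,0,0,0,0.115,0.26],[-0.011,0.962,0,0,0,0.115,0.26],[-0.011,0.962,0,0,0,0.115,0.26],[-0.011,0.962,0,0,0,0.115,0.26],[-0.011,0.962,0,0,0,0.115,0.26]],
])

```text
time_s: 10.35
position: [0.4425, -0.0707, 0.1611]
tool_rot: [-3.134, 0.202, 0.0]
wrist_force: [0.5, 0.1, -0.6]
opening: 0.0548
grip_force: 0.0
```

```bash
python3 -c "
from h import *
go([.4467,-.228,.12],-.126)"
```

```text
jog [0.0811 0.5183 0.1364] [-0.0008  0.0001 -0.0015] rows>= 4.0
```

>>> jog_arm([
  [[0.081,0.518,0.13,0,0,-0.001,0.26],[0.081,0.518,0.13,0,0,-0.001,0.26],[0.081,0.518,0.13,0,0,-0.001,0.26],[0.081,0.518,0.13,0,0,-0.001,0.26],[0.081,0.518,0.13,0,0,-0.001,0.26],[0.081,0.518,0.28,0,0,-0.001,0.26],[0.081,0.518,0.38,0,0,-0.001,0.26],[0.081,0.518,0.44,0,0,-0.001,0.26],[0.081,0.518,0.44,0,0,-0.001,0.26],[0.081,0.518,0.44,0,0,-0.001,0.26]],
])

```text
time_s: 11.35
position: [0.4493, -0.2255, 0.0308]
tool_rot: [-3.134, 0.191, -0.005]
wrist_force: [0.6, 0.4, 0.9]
opening: 0.0549
grip_force: 0.0
```

>>> jog_arm([
  [[0,0,0.005,0,0,0,-0.3],[0,0,0.005,0,0,0,-0.6],[0,0,0.005,0,0,0,-0.9],[0,0,0.005,0,0,0,-0.9],[0,0,0.005,0,0,0,-0.9],[0,0,0.005,0,0,0,-0.9]],
], squeeze=35)

```text
time_s: 11.95
position: [0.4489, -0.2271, 0.0293]
tool_rot: [-3.134, 0.195, -0.007]
wrist_force: [-0.2, -0.4, 2.2]
opening: 0.0216
grip_force: 34.7
```

>>> jog_arm([
  [[0,0,-0.05,0,0,0,-0.9],[0,0,-0.2,0,0,0,-0.9],[0,0,-0.35,0,0,0,-0.9],[0,0,-0.35,0,0,0,-0.9],[0,0,-0.35,0,0,0,-0.9]],
])

```text
time_s: 12.45
position: [0.4481, -0.2268, 0.1345]
tool_rot: [-3.133, 0.196, -0.008]
wrist_force: [-0.5, 1.3, -2.3]
opening: 0.0216
grip_force: 34.6
```

```bash
python3 -c "
from h import *
go([.4384,0.03,.13],.0525)"
```

```text
jog [-0.1388 -0.8454  0.0165] [-0.0015 -0.0033 -0.1131] rows>= 6.0
```

>>> jog_arm([
  [[-0.139,-0.845,0.01,0,-0.003,-0.113,-0.9],[-0.139,-0.845,0.01,0,-0.003,-0.113,-0.9],[-0.139,-0.845,0.01,0,-0.003,-0.113,-0.9],[-0.139,-0.845,0.01,0,-0.003,-0.113,-0.9],[-0.139,-0.845,0.01,0,-0.003,-0.113,-0.9],[-0.139,-0.845,0.01,0,-0.003,-0.113,-0.9],[-0.139,-0.845,0.01,0,-0.003,-0.113,-0.9],[-0.139,-0.845,0.01,0,-0.003,-0.113,-0.9]],
])

```text
time_s: 13.25
position: [0.4372, 0.0289, 0.1301]
tool_rot: [-3.14, -0.083, 0.007]
wrist_force: [-0.0, 0.1, -1.8]
opening: 0.0216
grip_force: 34.6
```

```bash
python3 -c "
from h import *
go([.4384,0.1531,.095],.0525)"
```

```text
jog [ 0.0263 -0.4132  0.1172] [-0.0006  0.0028  0.0001] rows>= 3.0
```

>>> jog_arm([
  [[0.026,-0.413,0,0,0.002,0,-0.9],[0.026,-0.413,0,0,0.002,0,-0.9],[0.026,-0.413,0,0,0.002,0,-0.9],[0.026,-0.413,0.05,0,0.002,0,-0.9],[0.026,-0.413,0.117,0,0.002,0,-0.9],[0.026,-0.413,0.117,0,0.002,0,-0.9],[0.026,-0.413,0.117,0,0.002,0,-0.9]],
])

```text
time_s: 13.95
position: [0.4395, 0.1524, 0.0961]
tool_rot: [-3.14, -0.08, -0.001]
wrist_force: [-0.6, 0.7, -1.3]
opening: 0.0215
grip_force: 34.6
```

```bash
cat > pl.py <<'E'
import sys
from plant import *;from h import *
f,*t=sys.argv[1:]
d=get_image('wrist');np.savez(f+'.npz',**d);cv2.imwrite(f'pics/{f}.png',d['img'])
print(state()['position'])
if t: go([float(x) for x in t[:3]],float(t[3]))
E
python3 pl.py w9 .4384 .1531 .0475 .0525
python3 - <<'E'
from h import *
# blade centre in rows 20..60 near column 250, on blade height; rack lane 16 frame
d=np.load('w9.npz');m=d['img'].min(2)
for r in (20,40,60,110):
    print(r,np.nonzero(np.diff((m[r,200:300]>195).astype(int)))[0]+200)
E
```

```text
[0.43995691 0.15292359 0.09673137]
jog [-0.0055 -0.0006  0.1641] [-0.0011 -0.0013 -0.0007] rows>= 1.0
20 [223 258]
40 [224 258]
60 [225 259]
110 [228 261]
```

Run:
```python
from h import *
for f,rows,z,o in(('w9.npz',[(240.5,20),(241,40),(242,60),(244.5,110)],.078,(.4614,.1543)),('w7.npz',[(249,20),(249.5,60),(250.5,120)],.084,(.458,.2183))):
    d=np.load(f);c,s=np.cos(.0525),np.sin(.0525)
    P=plane(d,rows,z)[:,:2]-o;print(f,(P@np.array([[c,-s],[s,c]])*1e3).round(1).tolist())
```

```text
w9.npz [[90.4, 5.5], [82.0, 5.3], [73.4, 4.9], [51.1, 3.9]]
w7.npz [[85.7, 0.0], [68.9, -0.1], [42.4, -0.4]]
```

View pics/w9.png

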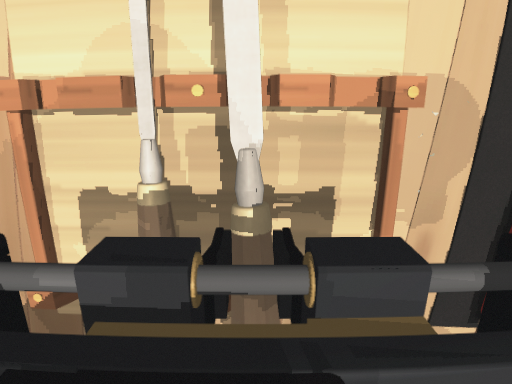

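>>> jog_arm([
  [[-0.005,0.003,0,0,0,0.025,-0.9],[-0.005,0.003,0.05,0,0,0.025,-0.9],[-0.005,0.003,0.1,0,0,0.025,-0.9],[-0.005,0.003,0.135,0,0,0.025,-0.9],[-0.005,0.003,0.155,0,0,0.025,-0.9],[-0.005,0.003,0.155,0,0,0.025,-0.9],[-0.005,0.003,0.155,0,0,0.025,-0.9]],
])

```text
time_s: 14.7
position: [0.4384, 0.1532, 0.0503]
tool_rot: [-3.139, -0.022, -0.004]
wrist_force: [-0.2, 0.0, -1.7]
opening: 0.0215
grip_force: 34.6
```

>>> jog_arm([
  [[0,0,0.006,0,0,0,-0.9],[0,0,0.01,0,0,0,-0.9],[0,0,0.01,0,0,0,-0.9]],
])

```text
time_s: 15.0
position: [0.4386, 0.1529, 0.0478]
tool_rot: [-3.14, -0.024, -0.005]
wrist_force: [0.1, -2.9, 4.6]
opening: 0.0219
grip_force: 34.8
```

Contact with the notch; release and lift.

>>> jog_arm([
  [[0,0,0,0,0,0,0.1],[0,0,0,0,0,0,0.26],[0,0,0,0,0,0,0.26],[0,0,0,0,0,0,0.26],[0,0,-0.1,0,0,0,0.26],[0,0,-0.25,0,0,0,0.26],[0,0,-0.4,0,0,0,0.26],[0,0,-0.4,0,0,0,0.26],[0,0,-0.4,0,0,0,0.26]],
])

```text
time_s: 15.9
position: [0.4379, 0.1532, 0.1679]
tool_rot: [-3.137, -0.022, -0.006]
wrist_force: [0.4, -0.3, -0.7]
opening: 0.0548
grip_force: 0.0
```

```bash
python3 pl.py w10 .444 -.145 .13 .073
```

```text
[0.43721502 0.15261055 0.16654394]
jog [0.009  0.9925 0.1196] [-0.0014 -0.0007 -0.0378] rows>= 6.0
```

View pics/w10.png

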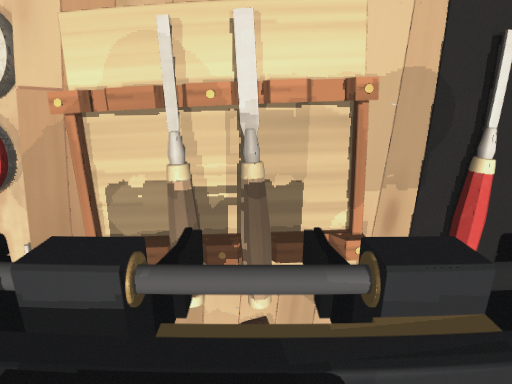

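```bash
python3 -c "
from h import *
seat('w10.npz',(253,163),(244.5,11),.130,16)
seat('w10.npz',(179,164),(165,18),.127,10)"
```

```text
ring [5.5 0.1] tip-L [-5.3  2.3] ang 0.019
ring [ 7.1 -3.2] tip-L [-4.3  2. ] ang 0.045
```

>>> jog_arm([
  [[0.009,0.99,0.12,0,0,-0.038,0.26],[0.009,0.99,0.12,0,0,-0.038,0.26],[0.009,0.99,0.12,0,0,-0.038,0.26],[0.009,0.99,0.12,0,0,-0.038,0.26],[0.009,0.99,0.12,0,0,-0.038,0.26],[0.009,0.99,0.12,0,0,-0.038,0.26],[0.009,0.99,0.12,0,0,-0.038,0.26],[0.009,0.99,0.12,0,0,-0.038,0.26],[0.009,0.99,0.12,0,0,-0.038,0.26]],
])

```text
time_s: 16.85
position: [0.4442, -0.1435, 0.1294]
tool_rot: [-3.137, -0.117, 0.0]
wrist_force: [0.3, 0.8, -0.5]
opening: 0.055
grip_force: 0.0
```

```bash
python3 pl.py w11 .444 -.145 .029 .073
python3 - <<'E'
from h import *
d=np.load('w11.npz');m=(d['img'].max(2)>75)
Q=[]
for r in (5,30,60,100,180,200,220):
    x=np.nonzero(m[r,180:330])[0]+180;print(r,x.min(),x.max(),len(x))
E
```

```text
[ 0.44448064 -0.14308267  0.12976399]
jog [-0.0023  0.007   0.3359] [-0.0013 -0.0004  0.0015] rows>= 3.0
5 238 270 33
30 238 270 33
60 238 270 33
100 239 270 32
180 241 267 27
200 241 267 27
220 240 268 29
```

>>> jog_arm([
  [[-0.002,0.007,0.16,0,0,0,0.26],[-0.002,0.007,0.28,0,0,0,0.26],[-0.002,0.007,0.336,0,0,0,0.26],[-0.002,0.007,0.336,0,0,0,0.26],[-0.002,0.007,0.336,0,0,0,-0.3],[-0.002,0.007,0.336,0,0,0,-0.6],[-0.002,0.007,0.336,0,0,0,-0.9],[-0.002,0.007,0.336,0,0,0,-0.9],[-0.002,0.007,0.336,0,0,0,-0.9],[-0.002,0.007,0.336,0,0,0,-0.9]],
], squeeze=35)

```text
time_s: 17.9
position: [0.4448, -0.146, 0.0301]
tool_rot: [-3.138, -0.115, -0.005]
wrist_force: [-0.5, 1.2, 3.8]
opening: 0.0212
grip_force: 34.9
```

>>> jog_arm([
  [[0,0,-0.05,0,0,0,-0.9],[0,0,-0.2,0,0,0,-0.9],[0,0,-0.34,0,0,0,-0.9],[0,0,-0.34,0,0,0,-0.9],[0,0,-0.34,0,0,0,-0.9]],
])

```text
time_s: 18.4
position: [0.444, -0.1461, 0.1319]
tool_rot: [-3.137, -0.114, -0.005]
wrist_force: [-0.4, 0.3, -3.1]
opening: 0.0213
grip_force: 34.9
```

```bash
python3 -c "
from h import *
go([.440,0.0891,.095],.0525)"
```

```text
jog [ 0.0433 -0.7826  0.1251] [-0.0016 -0.0022  0.0129] rows>= 5.0
```

>>> jog_arm([
  [[0.043,-0.783,0,0,-0.002,0.013,-0.9],[0.043,-0.783,0,0,-0.002,0.013,-0.9],[0.043,-0.783,0,0,-0.002,0.013,-0.9],[0.043,-0.783,0,0,-0.002,0.013,-0.9],[0.043,-0.783,0,0,-0.002,0.013,-0.9],[0.043,-0.783,0.06,0,-0.002,0.013,-0.9],[0.043,-0.783,0.12,0,-0.002,0.013,-0.9],[0.043,-0.783,0.12,0,-0.002,0.013,-0.9],[0.043,-0.783,0.12,0,-0.002,0.013,-0.9]],
])

```text
time_s: 19.3
position: [0.439, 0.0884, 0.0948]
tool_rot: [3.14, 0.083, -0.007]
wrist_force: [-0.3, -0.4, -1.4]
opening: 0.0214
grip_force: 34.9
```

```bash
python3 pl.py w12 .440 .0891 .048 .0525
cat > bl.py <<'E'
import sys
from h import *
f,z,ox,oy=sys.argv[1],*map(float,sys.argv[2:])
d=np.load(f);m=d['img'].min(2);P=[]
for r in (20,40,60,110):
    e=np.nonzero(np.diff((m[r,200:310]>195).astype(int)))[0]+200.5;print(r,e)
    P.append((e[:2].mean() if len(e)>1 else 0,r))
c,s=np.cos(.0525),np.sin(.0525)
print(((plane(d,P,z)[:,:2]-(ox,oy))@np.array([[c,-s],[s,c]])*1e3).round(1).tolist())
E
python3 bl.py w12.npz .076 .4647 .0904
```

```text
[0.43972378 0.0886652  0.09556481]
jog [ 0.0014 -0.0012  0.1585] [-0.0006  0.0016  0.0003] rows>= 1.0
20 [228.5 280.5]
40 [228.5 280.5]
60 [228.5 280.5]
110 [229.5 279.5]
[[86.6, -0.4], [78.2, -0.4], [69.6, -0.5], [47.2, -0.5]]
```

Aligned to 0.5 mm; lower.

>>> jog_arm([
  [[0.001,-0.001,0.05,0,0,0,-0.9],[0.001,-0.001,0.1,0,0,0,-0.9],[0.001,-0.001,0.13,0,0,0,-0.9],[0.001,-0.001,0.15,0,0,0,-0.9],[0.001,-0.001,0.15,0,0,0,-0.9],[0.001,-0.001,0.15,0,0,0,-0.9]],
])

```text
time_s: 19.95
position: [0.4405, 0.0895, 0.0514]
tool_rot: [-3.138, -0.084, 0.001]
wrist_force: [0.2, -0.8, -0.9]
opening: 0.0213
grip_force: 34.9
```

>>> jog_arm([
  [[0,0,0.006,0,0,0,-0.9],[0,0,0.01,0,0,0,-0.9],[0,0,0.01,0,0,0,-0.9]],
])

```text
time_s: 20.25
position: [0.4406, 0.089, 0.0491]
tool_rot: [-3.139, -0.086, 0.001]
wrist_force: [0.3, -4.2, 5.2]
opening: 0.0217
grip_force: 34.9
```

>>> jog_arm([
  [[0,0,0,0,0,0,0.1],[0,0,0,0,0,0,0.26],[0,0,0,0,0,0,0.26],[0,0,0,0,0,0,0.26],[0,0,-0.1,0,0,0,0.26],[0,0,-0.25,0,0,0,0.26],[0,0,-0.4,0,0,0,0.26],[0,0,-0.4,0,0,0,0.26],[0,0,-0.4,0,0,0,0.26]],
])

```text
time_s: 21.15
position: [0.4405, 0.0897, 0.1689]
tool_rot: [-3.137, -0.083, -0.002]
wrist_force: [0.4, -0.6, -0.1]
opening: 0.0546
grip_force: 0.0
```

```bash
python3 pl.py w13 .442 -.061 .13 -.047
```

```text
[0.43975379 0.08918073 0.16768645]
jog [-0.0188  0.5006  0.1245] [-0.0014  0.0012  0.0636] rows>= 4.0
```

>>> jog_arm([
  [[-0.019,0.5,0.12,0,0,0.064,0.26],[-0.019,0.5,0.12,0,0,0.064,0.26],[-0.019,0.5,0.12,0,0,0.064,0.26],[-0.019,0.5,0.12,0,0,0.064,0.26],[-0.019,0.5,0.12,0,0,0.064,0.26],[-0.019,0.5,0.12,0,0,0.064,0.26],[-0.019,0.5,0.12,0,0,0.064,0.26]],
])

```text
time_s: 21.9
position: [0.4427, -0.0597, 0.1316]
tool_rot: [-3.139, 0.071, 0.002]
wrist_force: [0.8, -0.4, -0.4]
opening: 0.0554
grip_force: 0.0
```

```bash
python3 pl.py w14 .442 -.061 .029 -.047
python3 - <<'E'
from h import *
d=np.load('w14.npz');m=(d['img'].max(2)>75)
for r in (5,30,60,100,180,200,220):
    x=np.nonzero(m[r,190:320])[0]+190;print(r,x.min(),x.max(),len(x))
E
```

```text
[ 0.44279836 -0.05963964  0.13178562]
jog [-0.0021  0.0053  0.3426] [-0.0012  0.0007  0.0012] rows>= 3.0Traceback (most recent call last):
  File "<stdin>", line 4, in <module>
    return umr_minimum(a, axis, None, out, keepdims, initial, where)
ValueError: zero-size array to reduction operation minimum which has no identity
```

Run:
```python
from h import *
d=np.load('w14.npz');m=(d['img'].max(2)>75)
for r in (10,15,30,60,100,180,200,220):
    x=np.nonzero(m[r,190:320])[0]+190;print(r,(x.min(),x.max(),len(x)) if len(x) else 0)
```

```text
10 (np.int64(249), np.int64(261), 13)
15 (np.int64(249), np.int64(262), 14)
30 (np.int64(249), np.int64(261), 13)
60 (np.int64(249), np.int64(261), 13)
100 (np.int64(190), np.int64(261), 15)
180 (np.int64(190), np.int64(267), 33)
200 (np.int64(190), np.int64(267), 34)
220 (np.int64(190), np.int64(268), 38)
```

Aligned (column 255 throughout). Grasp.

>>> jog_arm([
  [[-0.002,0.005,0.16,0,0,0,0.26],[-0.002,0.005,0.28,0,0,0,0.26],[-0.002,0.005,0.342,0,0,0,0.26],[-0.002,0.005,0.342,0,0,0,0.26],[-0.002,0.005,0.342,0,0,0,-0.3],[-0.002,0.005,0.342,0,0,0,-0.6],[-0.002,0.005,0.342,0,0,0,-0.9],[-0.002,0.005,0.342,0,0,0,-0.9],[-0.002,0.005,0.342,0,0,0,-0.9],[-0.002,0.005,0.342,0,0,0,-0.9]],
], squeeze=35)

```text
time_s: 22.95
position: [0.4421, -0.062, 0.0295]
tool_rot: [-3.139, 0.074, 0.0]
wrist_force: [0.4, 1.0, 0.1]
opening: 0.0221
grip_force: 34.9
```

>>> jog_arm([
  [[0,0,-0.05,0,0,0,-0.9],[0,0,-0.2,0,0,0,-0.9],[0,0,-0.34,0,0,0,-0.9],[0,0,-0.4,0,0,0,-0.9],[0,0,-0.4,0,0,0,-0.9],[0,-0.16,-0.4,0,0,0,-0.9],[0,-0.32,-0.4,0,0,0,-0.9],[0,-0.48,-0.4,0,0,0,-0.9],[0,-0.5,-0.4,0,0,0,-0.9],[0,-0.5,-0.4,0,0,0,-0.9]],
])

```text
time_s: 23.95
position: [0.4479, 0.0883, 0.1476]
tool_rot: [-3.141, 0.071, 0.008]
wrist_force: [0.1, -0.2, -1.7]
opening: 0.022
grip_force: 34.8
```

```bash
python3 -c "
from h import *
go([.431,0.281,.095],.0525)"
```

```text
jog [-0.0842 -0.6391  0.176 ] [-0.0002  0.0031 -0.062 ] rows>= 5.0
```

>>> jog_arm([
  [[-0.084,-0.639,0,0,0.003,-0.062,-0.9],[-0.084,-0.639,0,0,0.003,-0.062,-0.9],[-0.084,-0.639,0,0,0.003,-0.062,-0.9],[-0.084,-0.639,0,0,0.003,-0.062,-0.9],[-0.084,-0.639,0,0,0.003,-0.062,-0.9],[-0.084,-0.639,0.08,0,0.003,-0.062,-0.9],[-0.084,-0.639,0.17,0,0.003,-0.062,-0.9],[-0.084,-0.639,0.17,0,0.003,-0.062,-0.9],[-0.084,-0.639,0.17,0,0.003,-0.062,-0.9]],
])

```text
time_s: 24.85
position: [0.4329, 0.2787, 0.0982]
tool_rot: [3.14, 0.076, 0.003]
wrist_force: [0.9, 0.2, -1.2]
opening: 0.0222
grip_force: 34.8
```

```bash
python3 pl.py w15 .431 .281 .0475 .0525;python3 bl.py w15.npz .076 .4547 .2822
```

```text
[0.43345894 0.2795679  0.09920088]
jog [-0.0086 -0.0049  0.1723] [-0.0009 -0.0024 -0.0022] rows>= 2.0
20 [249.5 270.5]
40 [249.5 269.5]
60 [248.5 268.5]
110 [247.5 266.5]
[[91.4, -5.2], [82.8, -5.0], [73.9, -4.5], [51.0, -3.8]]
```

>>> jog_arm([
  [[-0.007,-0.005,0,0,0,-0.023,-0.9],[-0.007,-0.005,0.05,0,0,-0.023,-0.9],[-0.007,-0.005,0.1,0,0,-0.023,-0.9],[-0.007,-0.005,0.14,0,0,-0.023,-0.9],[-0.007,-0.005,0.162,0,0,-0.023,-0.9],[-0.007,-0.005,0.162,0,0,-0.023,-0.9],[-0.007,-0.005,0.162,0,0,-0.023,-0.9]],
])

```text
time_s: 25.6
position: [0.4312, 0.2821, 0.0506]
tool_rot: [-3.136, -0.135, -0.007]
wrist_force: [0.6, 0.1, -0.9]
opening: 0.0218
grip_force: 34.8
```

>>> jog_arm([
  [[0,0,0.006,0,0,0,-0.9],[0,0,0.01,0,0,0,-0.9],[0,0,0.01,0,0,0,-0.9]],
])

```text
time_s: 25.9
position: [0.4312, 0.2818, 0.0477]
tool_rot: [-3.137, -0.136, -0.007]
wrist_force: [0.9, -1.6, 2.0]
opening: 0.0219
grip_force: 34.8
```

Contact; release, rise, then move back to view the rack.

>>> jog_arm([
  [[0,0,0,0,0,0,0.1],[0,0,0,0,0,0,0.26],[0,0,0,0,0,0,0.26],[0,0,0,0,0,0,0.26],[0,0,-0.1,0,0,0,0.26],[0,0,-0.25,0,0,0,0.26],[0,0,-0.4,0,0,0,0.26],[-0.1,0.15,-0.55,0,0,0.055,0.26],[-0.15,0.3,-0.7,0,0,0.055,0.26],[-0.15,0.32,-0.7,0,0,0.055,0.26],[-0.15,0.32,-0.7,0,0,0.055,0.26]],
])

```text
time_s: 27.0
position: [0.3936, 0.1804, 0.2608]
tool_rot: [-3.134, 0.003, -0.015]
wrist_force: [0.0, 0.7, -0.0]
opening: 0.0551
grip_force: 0.0
```

```bash
python3 pl.py w16
```

```text
[0.39354777 0.1812582  0.25887783]
```

View pics/w16.png

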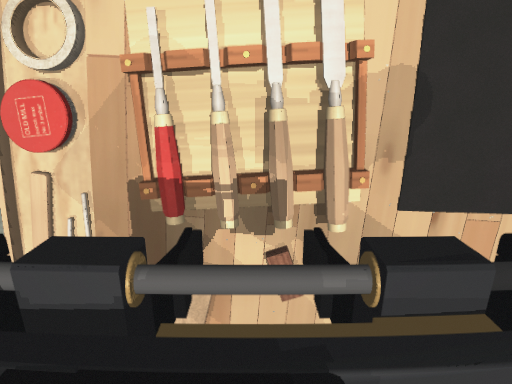

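Run:
```python
from h import *
d=np.load('w16.npz');c,s=np.cos(.0525),np.sin(.0525);M=np.array([[c,-s],[s,c]])
T=d['world_to_cam'];k,_=K(d)
for n,o,ring,butt,bl,Lb in((6,(.4547,.2822),(164,115),(175,221),(156,50),.115),(10,(.458,.2183),(219.5,112),(230,225),(213,50),.123),(16,(.4614,.1543),(277,109),(284.5,226),(273,50),.125),(24,(.4647,.0904),(335.5,107),(338.5,229),(334,50),.133)):
    P=(plane(d,[ring,butt],.035)[:,:2]-o)@M;b=(plane(d,[bl],.029)[:,:2]-o)@M
    h=[]
    for u in(ring[0],ring[1]+3),((ring[0]+butt[0])/2,(ring[1]+butt[1])/2),bl:
        u0=np.array(u,float);z=np.median(d['range_z'][int(u0[1])-1:int(u0[1])+2,int(u0[0])-1:int(u0[0])+2])
        oo,r=ray(d,[u0]);h.append((oo+r[0]*z)[2])
    print(n,"ring",(P[0]*1e3).round(1),"butt+L",((P[1]+[Lb,0])*1e3).round(1),"blade at",(b*1e3).round(1),"ang handle",((P[0]-P[1])[1]/(P[0]-P[1])[0]).round(3),"ang b-h",((b[0]-P[1])[1]/(b[0]-P[1])[0]).round(3),"top z ring,mid,blade",np.round(h,4))
```

```text
6 ring [ 4.6 -1.8] butt+L [-4.6  0.2] blade at [[73.7  0.8]] ang handle -0.016 ang b-h 0.003 top z ring,mid,blade [0.0403 0.0458 0.0297]
10 ring [4.2 0.5] butt+L [-4.9 -1.6] blade at [[69.6  3.2]] ang handle 0.016 ang b-h 0.024 top z ring,mid,blade [0.0408 0.0463 0.0299]
16 ring [4.  1.5] butt+L [-7.6 -2.8] blade at [[65.9  3.1]] ang handle 0.031 ang b-h 0.029 top z ring,mid,blade [0.0407 0.0463 0.0293]
24 ring [3.1 1.3] butt+L [-6.9 -3.9] blade at [[63.   1.6]] ang handle 0.037 ang b-h 0.027 top z ring,mid,blade [0.0409 0.0465 0.0307]
```

```bash
python3 -c "
from plant import robot;print(robot.hand_in())"
```

```text
the job is handed in; nothing more can be done
None
```

All four chisels are seated in the rack in order of blade width, narrowest at left, and the job was handed in at about 27 s; the last wrist view put each within about 8 mm along its lane, 4 mm across it and 0.04 rad of it, inside tolerance, but the hand-in returned no verdict.

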